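Press the lid onto a flat test cell with the toggle clamp

TASK

The white test cell sits in the nest of the clamping fixture with its push-in lid still standing proud: use the toggle clamp, not your fingers, to press the lid fully home by swinging the clamp handle down over centre until it locks against its stop, and leave it locked for a second. Then swing the handle all the way back so that the clamp is open, lift the closed cell out and set it down gently, upright and flat inside the shallow steel tray. Do not disturb the bottle, the beaker or the screwdriver.

Things in the scene. Friction and masses are not known exactly. Their poses are not given: they have to be found in the camera images.
- fixture: Fixed clamping fixture. Origin on the bench straight under the clamp arm's pivot (100 mm up); +x points from clamp to nest, z up. Base plate 12 mm thick, x -50 to +185, y -55 to +55 mm. Steel bracket x -40 to +24, y -20 to +20, up to 114 mm high. The arm reaches to +x over the nest when closed, stands upright (to 225 mm) when open; the handle points to -x. Both swing in the plane y = 0
- nest (a point): Centre of the nest floor, on the base plate, 110 mm along +x from the fixture's origin, 12 mm above the bench; axes as the fixture's. Six stops 10 mm high stand round the cell with 2 mm play: one at each end (30 mm wide), four at the corners; the middle 60 mm of both long sides (facing +y and -y) is free for the fingers
- clamp_handle (a joint): Handle angle about its hinge (rad). 0 = fully open: handle points to -x and 1.30 rad above level, arm upright. Grows as the handle swings down towards -x: elevation above level = 1.30 - value. Centre is passed at 1.15; at 1.25 it lies locked against its stop, 0.05 rad above level. Opening takes about 6 N at the grip; it stays where it is left
- handle_hinge (a point): The handle's hinge: 20.6 mm along -x from the fixture's origin, 46.3 mm above the bench; axis along the fixture's y
- handle_grip (a point): Middle of the gripping part of the handle, 135 mm from the hinge. The handle is a straight bar with a black rubber grip 80 mm long (85 to 165 mm from the hinge), 24 mm wide along the fixture's y, 16 mm thick. It can be pinched across its width from above and turns between the finger pads as it swings
- pad (a point): Underside of the round rubber pad (26 mm across) on the spring-loaded spindle at the end of the clamp arm, 110 mm from the arm's pivot. Closed, it presses on the middle of the lid
- cell: White plastic test cell, a block 90 (x) x 56 (y) x 45 mm (z), about 0.5 kg with lid; origin at the centre of its underside, z up, x along the long side. At the start it sits in the nest, long side along the fixture's x. A brass port 12 mm long stands out of each end, 32 mm up. Grip it across the 56 mm width, below its top edge
- lid_plate: Steel lid plate of the cell, 84 x 50 x 10 mm, centred over it; origin at the centre of its underside, which stands up to 8 mm above the cell's top (45 mm up) when proud and lies on it when home. A stiff seal holds it wherever it has been pushed
- lid (a joint): How far the lid has been pushed in (m): 0 to 0.003 at the start (standing proud), 0.008 = fully home, lid top 55 mm above the cell's underside
- tray: Shallow dark steel tray fixed to the bench, 184 (x) x 154 (y) mm outside, 4 mm wall and floor, rim 10 mm above the bench; origin at the centre of its underside, x along its long side
- tray_floor (a point): Centre of the tray's inner floor (176 x 146 mm), 4 mm above the bench; axes as the tray's
- bottle: Bystander: closed amber bottle, 68 mm across, 150 mm tall, upright; origin at the centre of its underside
- beaker: Bystander: glass beaker, 68 mm across, 75 mm tall, upright; origin at the centre of its underside
- screwdriver: Bystander: screwdriver lying on the bench; origin under its middle, blade to +x
Things that resemble listed ones, but are neither listed nor needed, are in the scene too. Of the things that look like the tray, take the one that is nearest to the robot's base at the start.

How it is judged:
On the way, in this order (a step that is already met when the one before it is completed fails the run):
1. the clamp is swung over centre against its stop (handle past 1.19 rad) with the cell in the nest and the lid home (pushed in at least 7 mm) (value of joint clamp_handle above 1.19 rad and value of joint lid above 0.007 m and x of cell in the frame of nest between -0.012 and 0.012 m and y of cell in the frame of nest between -0.012 and 0.012 m and z of cell in the frame of nest between -0.004 and 0.005 m), for 0.5 s.
2. the clamp is swung back open (handle under 0.15 rad) with the cell still in the nest, lid home (value of joint clamp_handle below 0.15 rad and value of joint lid above 0.0065 m and x of cell in the frame of nest between -0.012 and 0.012 m and y of cell in the frame of nest between -0.012 and 0.012 m and z of cell in the frame of nest between -0.004 and 0.005 m), for 0.2 s.
At the end, for the whole second after the job is handed in: The cell stands upright (within 0.05 rad) and flat on the tray's floor (underside within 4 mm of it, centre within 60 mm of the tray's centre along each side), at rest and released, with its lid home (pushed in at least 6.5 mm) and the clamp open (handle under 0.2 rad) (value of joint clamp_handle below 0.2 rad and value of joint lid above 0.0065 m and x of cell in the frame of tray_floor between -0.06 and 0.06 m and y of cell in the frame of tray_floor between -0.06 and 0.06 m and z of cell in the frame of tray_floor between -0.003 and 0.004 m and angle between cell's own z axis and vertical below 0.05 rad and linear speed of cell below 0.02 m/s and contact force between cell and the fingers below 0.2 N); the robot touches nothing.
It fails at once if the fingers press on the lid (over 3 N) (contact force between the fingers and lid_plate above 3 N).
It fails at once if the cell is dropped (moves faster than 0.5 m/s while not held) (linear speed of cell above 0.5 m/s and contact force between cell and the fingers below 0.5 N).
It fails at once if a bystander is moved more than 30 mm or tipped (distance of any of bottle, beaker, screwdriver from where it was at the start of the episode above 0.03 m or angle between any of bottle, beaker's own z axis and vertical above 0.4 rad).
It also fails if it takes over 64 s, if anything falls off the work surface, if the arm or the gripper's body presses on something with over 40 N, if the wrist force passes 120 N, or if a joint passes its speed limit or range.

ROBOT

A 6-joint arm with a two-finger parallel gripper is mounted at the origin on the work surface. World frame = base frame: x ahead of the robot, y to its left, z up, the work surface at z = 0. Lengths are in m, angles in rad, forces in N, time in s.
With the tool pointing down it reaches from about 0.35 to 0.775 m from the base axis. Payload 5.5 kg.
Tool frame: the origin (TCP) lies midway between the tips of the shut fingers; the grasp point (between the pads) lies 19 mm behind it; z points along the fingers, y is the line along which they close (so a half turn about z gives the same grasp; the last joint's range is limited). The gripper opens to 85 mm and grips with 20 to 120 N. Pads are 22 mm wide; open, the fingers measure 114 mm over their backs; the gripper's body (76 mm by 85 mm) begins 54 mm behind the grasp point. The pads swing forward as they close: fully open they stand 13 mm farther back than shut.
Start: joints at [1.092, 0.313, 0.046, 1.304, 0, 1.431], TCP at [0.191, 0.542, 0.231] pointing down, gripper open.
Joint ranges: [-2.76, 2.76], [-0.86, 1.69], [-1.03, 1.26], [-2.2, 2.34], [-1.47, 1.5], [-3.14, 3.14]. Speed limits (rad/s): [2.57, 2.57, 3.14, 3.14, 3.14, 3.14].

INTERFACE

Orientations are given as a unit quaternion [w, x, y, z].
In Python, from workcell import get_state, read_camera, camera_info, hand_in, recognise gives the robot as it stands.
- The arm moves only by the tool arm_command, never from a script. Its argument "moves" is one flat list of numbers, 7 for each row, row after row: the opening, from -1 (shut) to 1 (fully open), then the shift along the tool's x, y, z in mm, then the turn, a rotation vector about the tool's x, y, z in rad. A call has 1 to 8 rows; each row shifts and turns the commanded pose from where the row before left it, along the tool's axes as they then stand; what a row does not reach is not made up. A row lasts 1/8 s, in which the tool goes at most 62.5 mm and 10.7 degrees, less where a joint would pass 70% of its speed; a pose out of reach is approached as far as the arm can. A call with a gripper value outside its range is refused whole. The fingers move at their own pace and stop on an object; "newtons" is the grip in N (left out, the last holds). Time passes only in rows, so rows that do not move let the fingers close. It gives the time, the measured TCP pose, the force, the opening and the grip force at its end, in the units of the state.
- get_state(): the state, without advancing time (a new reading comes with each control period).
- read_camera(name): name is "side" or "top"; returns (picture, depth): 384x512x3 uint8, blue, green, red; 384x512 float32, m along the optical axis (not along the pixel's ray), 0 where there is no reading.
- camera_info(name): a dict with "fovy" (degrees; the focal length in pixels is half the picture's height over the tangent of half this angle, whatever the lens; pixels are square), "cx", "cy" (the principal point, pixels), "eye" and "orientation" of the camera in the world. Camera axes: x right, y down, z forward; pixel columns grow to the right and rows downward; lengths in m; the calibration is good to about 2 mm. A picture is of the moment at which its call begins. camera_info takes no time and is no camera call.
- hand_in(): hands the job in; it is judged then, once.
Trained networks look in the newest picture that a camera, given by its name, has taken for a name from the list of things; names that differ only in an ending like _2 or _b are one class to them, and where a whole thing is asked for, a point or a joint stands for the part that bears it (a point fixed in the world has none). Each returns a list of dicts, best first, with "confidence" (0 to 1); they miss things now and then, are a little off and sometimes report something else, mostly with a low value. They report only what shows in the picture. A call takes as long as a camera call. They do not tell look-alikes from the thing itself.
- recognise(camera, label): "point" ([column, row] in pixels, amid what is visible of it).
The state is a dict: "clock": time; "joint_pos": joint angles; "qvel": joint speeds; "tau": joint torques, N m; "tcp_pos": TCP position; "orientation": TCP orientation; "wrist_force": force on the tool from outside, world axes, zero at the start; "ft_torque": the same for the moment, N m; "finger_gap": finger opening in m; "grip_force": force on a finger pad.
Only numpy, scipy, OpenCV 4.12 (cv2) and the standard library are available. Lean on these libraries where they do the work, as an engineer would, in place of code of your own. Each camera call takes 0.05 s, during which the arm holds its last target. There are 200 camera calls.

## Working session

There is one attempt and no reset: what is moved stays moved. The work goes in short steps, Python scripts to look and compute and a tool call to move; the robot and the scene stay as the last step left them, time stands still between calls to the robot, and variables do not carry over. Pictures are saved under pics/ and viewed, at most 10 in all, crops included, and the job is handed in when it is done.

Besides the shell and the picture viewer there is one more tool, called after ">>>" in YAML: its name, and indented under it one key for each argument. arm_command: Moves the arm, as the interface text tells. Its arguments: {"type":"object","properties":{"moves":{"type":"array"},"newtons":{"type":"number"}},"required":["moves"]}

```bash
mkdir -p pics
cat > h.py <<'E'
import numpy as np,cv2
from workcell import *
from scipy.spatial.transform import Rotation as R
def cam(n):
    i=camera_info(n);q=i["orientation"];M=R.from_quat([q[1],q[2],q[3],q[0]]).as_matrix()
    return i,M,np.array(i["eye"]),192/np.tan(np.radians(i["fovy"])/2)
def cloud(n,d):
    i,M,e,f=cam(n);v,u=np.mgrid[:384,:512]
    return np.stack([(u-i["cx"])/f*d,(v-i["cy"])/f*d,d],-1)@M.T+e
def proj(n,p):
    i,M,e,f=cam(n);c=(np.asarray(p)-e)@M
    return c[...,:2]/c[...,2:]*f+[i["cx"],i["cy"]]
E
python3 - <<'E'
from h import *
for n in("top","side"):
    p,d=read_camera(n);np.savez(n+"0.npz",p=p,d=d);cv2.imwrite(f"pics/{n}0.png",cv2.resize(p,(768,576)))
    print(n,camera_info(n));P=cloud(n,d)
    for l in["fixture","clamp_handle","cell","lid_plate","tray","bottle","beaker","screwdriver","pad"]:
        for r in recognise(n,l)[:4]:
            c,w=map(int,r["point"]);print(l,r["confidence"],[c,w],P[w,c].round(3) if d[w,c]>0 else None)
s=get_state();print(s)
E
```

```text
top {'fovy': 43.27732382992535, 'cx': 248.1582026035823, 'cy': 188.9607014752432, 'eye': array([0.3506379 , 0.04810009, 1.5545181 ]), 'orientation': array([ 0.06348344, -0.69821409,  0.70918028, -0.07436577])}
fixture 0.92 [284, 211] [ 0.582 -0.093  0.009]
clamp_handle 0.5 [314, 213] [ 0.553 -0.168  0.153]
cell 0.67 [261, 201] [ 0.604 -0.016  0.08 ]
lid_plate 0.6 [263, 201] [ 0.604 -0.022  0.08 ]
tray 0.92 [160, 249] [0.466 0.305 0.005]
tray 0.84 [80, 215] [0.58  0.564 0.002]
tray 0.83 [158, 151] [0.789 0.317 0.005]
bottle 0.66 [314, 216] [ 0.543 -0.165  0.164]
bottle 0.64 [409, 198] [ 0.599 -0.462  0.121]
beaker 0.66 [228, 158] [ 0.764  0.087 -0.002]
screwdriver 0.71 [297, 158] [ 0.752 -0.139  0.033]
side {'fovy': 49.12617776604431, 'cx': 253.2406686297283, 'cy': 198.07666294398203, 'eye': array([ 0.26104712, -1.01806586,  0.94248587]), 'orientation': array([-0.45162895,  0.87850619, -0.14075481,  0.06668023])}
fixture 0.83 [260, 254] [ 0.55  -0.161  0.091]
clamp_handle 0.53 [259, 244] [ 0.541 -0.179  0.149]
cell 0.79 [267, 233] [ 0.609 -0.057  0.072]
cell 0.64 [269, 224] [ 0.63  -0
[... 458 characters left out ...]
109  0.222]
{'clock': 1.0, 'joint_pos': array([1.09240808e+00, 3.13184987e-01, 4.61119794e-02, 1.30362695e+00,
       1.11757228e-05, 1.43118473e+00]), 'qvel': array([ 0.0015861 , -0.00161657,  0.00026578,  0.00102192, -0.00059751,
       -0.00055347]), 'tau': array([-1.83317052e-04, -4.80474937e+01,  2.98818558e+01,  3.08082690e-04,
       -3.58915795e-04,  6.75404479e-07]), 'tcp_pos': array([0.19112039, 0.54234551, 0.23133664]), 'orientation': array([9.33068250e-06, 1.68579463e-01, 9.85688065e-01, 4.76038690e-05]), 'wrist_force': array([-0.30421872, -0.07153816, -0.38091284]), 'ft_torque': array([-0.03571923, -0.017164  ,  0.0346784 ]), 'grip_force': 0.0, 'finger_gap': 0.08527295144190862}
```

View pics/top0.png

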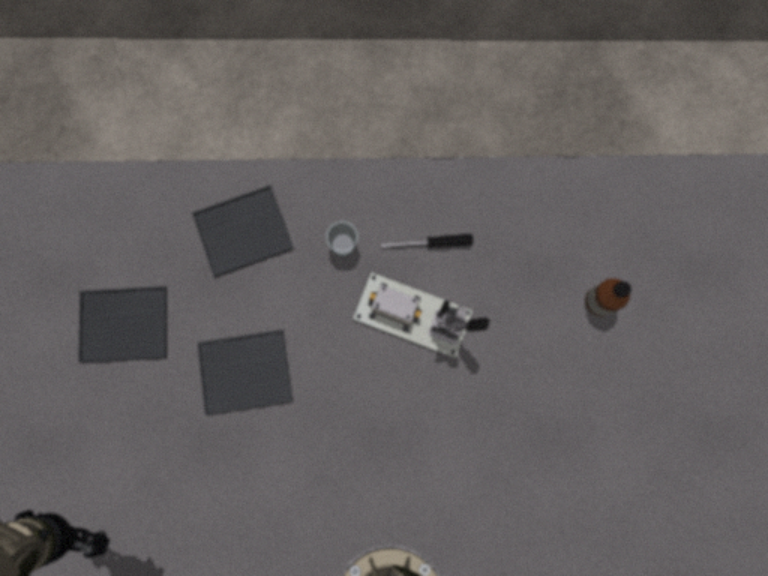

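View pics/side0.png

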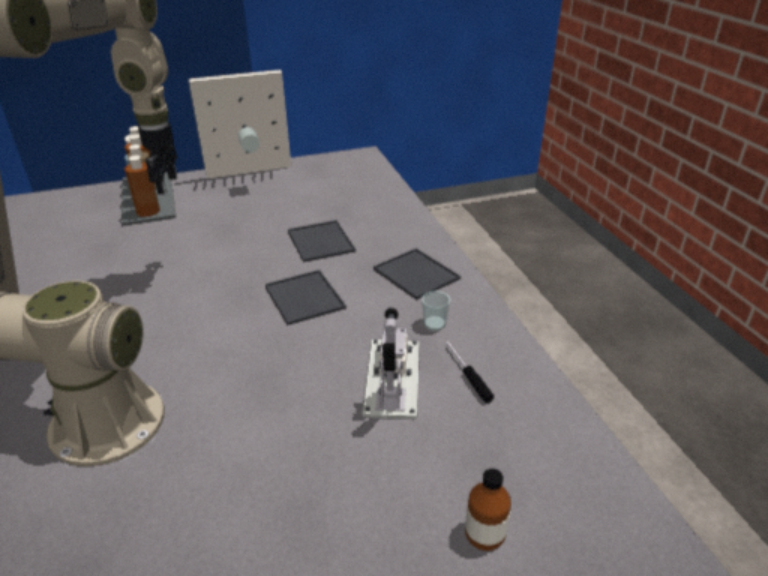

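Run:
```python
from h import *
for n in("top","side"):
    z=np.load(n+"0.npz");P=cloud(n,z["d"]);ok=z["d"]>0
    reg=ok&(P[...,0]>.4)&(P[...,0]<.72)&(P[...,1]>-.32)&(P[...,1]<.1)
    b=ok&(abs(P[...,2]-.0)<.004)&reg;print(n,"bench z",np.median(P[b][:,2]))
    m=reg&(P[...,2]>.060)&(P[...,2]<.08)&(P[...,1]>-.09)
    q=P[m];print("lid",m.sum(),np.median(q,0).round(4),q.min(0).round(3),q.max(0).round(3),cv2.minAreaRect((q[:,:2]*1000).astype(np.float32)))
    for a,c in((.009,.016),):
        q=P[reg&(P[...,2]>a)&(P[...,2]<c)];r=cv2.minAreaRect((q[:,:2]*1000).astype(np.float32));print("plate",len(q),r)
    for lo in np.arange(.08,.24,.015):
        q=P[reg&(P[...,2]>lo)&(P[...,2]<lo+.015)]
        if len(q)>3:print(round(lo,3),len(q),np.median(q,0).round(3))
    # trays
    for c in((.466,.305),(.58,.56),(.785,.315)):
        q=P[ok&(np.hypot(P[...,0]-c[0],P[...,1]-c[1])<.13)&(P[...,2]>.0065)&(P[...,2]<.02)]
        print("tray",c,len(q),np.hypot(*c),cv2.minAreaRect((q[:,:2]*1000).astype(np.float32)))
```

```text
top bench z 0.0008542445841106527
lid 437 [ 0.6037 -0.0235  0.0746] [ 0.565 -0.073  0.06 ] [0.718 0.098 0.08 ] ((638.7464599609375, 22.323387145996094), (214.77159118652344, 68.62106323242188), 53.0008544921875)
plate 1064 ((562.71142578125, -109.29287719726562), (314.4624328613281, 417.6319274902344), 0.1802075058221817)
0.08 77 [ 0.578 -0.1    0.084]
0.095 45 [ 0.551 -0.123  0.105]
0.11 44 [ 0.551 -0.123  0.115]
0.125 17 [ 0.554 -0.16   0.135]
0.14 23 [ 0.552 -0.162  0.146]
0.155 23 [ 0.547 -0.165  0.161]
0.17 28 [ 0.548 -0.17   0.177]
0.185 24 [ 0.541 -0.175  0.193]
0.2 66 [ 0.545 -0.18   0.206]
0.215 96 [ 0.562 -0.13   0.221]
0.23 6 [ 0.569 -0.111  0.23 ]
tray (0.466, 0.305) 1358 0.5569389553622551 ((466.1706848144531, 302.627685546875), (250.8263397216797, 253.32110595703125), 55.75522232055664)
tray (0.58, 0.56) 1113 0.806225774829855 ((579.8316650390625, 561.7099609375), (254.8157196044922, 244.18748474121094), 48.19810485839844)
tray (0.785, 0.315) 1118 0.8458427749883545 ((782.4359130859375, 313.5711669921875), (242.36407470703125, 255.30209350585938), 52.157535552978516)
si
[... 362 characters left out ...]
.552 -0.135  0.103]
0.11 23 [ 0.547 -0.166  0.114]
0.125 19 [ 0.544 -0.175  0.134]
0.14 24 [ 0.543 -0.178  0.148]
0.155 28 [ 0.542 -0.181  0.163]
0.17 56 [ 0.55  -0.177  0.178]
0.185 52 [ 0.545 -0.187  0.192]
0.2 88 [ 0.55  -0.146  0.205]
0.215 74 [ 0.563 -0.122  0.219]
tray (0.466, 0.305) 167 0.5569389553622551 ((472.28790283203125, 295.1265869140625), (156.51849365234375, 189.8900909423828), 7.088757038116455)
tray (0.58, 0.56) 95 0.806225774829855 ((578.1822509765625, 554.3353271484375), (155.07681274414062, 193.1624298095703), 2.619602680206299)
tray (0.785, 0.315) 149 0.8458427749883545 ((781.6451416015625, 304.5645751953125), (159.99464416503906, 189.20216369628906), 19.52234649658203)
```

The top picture shows the fixture at about (413,315) in the enlarged view: nest to the left with the cell at (395,305), clamp arm at (450,318) and black handle at (478,324). The beaker is at (342,240), the screwdriver at (430,242) and the bottle at (610,295).

There are three tray candidates in original top pixels: (160,249), (80,215) and (158,151). Their distances from the base are 0.557, 0.806 and 0.846 m, so the nearest, (160,249), is the tray. I'll refine the poses by segmentation and confirm with a crop.

Run:
```python
from h import *
def plane(n,uv,z):
    i,M,e,f=cam(n);uv=np.asarray(uv,float)
    r=np.c_[(uv-[i["cx"],i["cy"]])/f,np.ones(len(uv))]@M.T
    return (e+r*((z-e[2])/r[:,2])[:,None])[:,:2]
for n in("top","side"):
    z=np.load(n+"0.npz");p=z["p"];g=cv2.cvtColor(p,cv2.COLOR_BGR2GRAY)
    def comp(mask,pt,zz,nm):
        k,l,s,c=cv2.connectedComponentsWithStats(mask.astype(np.uint8),connectivity=8)
        ys,xs=np.nonzero(l);j=np.argmin((xs-pt[0])**2+(ys-pt[1])**2);L=l[ys[j],xs[j]]
        ct=max(cv2.findContours((l==L).astype(np.uint8),cv2.RETR_EXTERNAL,cv2.CHAIN_APPROX_NONE)[0],key=len)[:,0]
        (c,s,a)=cv2.minAreaRect((plane(n,ct,zz)*1000).astype(np.float32));print(n,nm,np.round(c,1),np.round(s,1),round(a,2))
    pf=proj(n,[.62,.02,.012]); print(pf)
    hi=150 if n=="top" else 150
    for t in (130,150,170): comp(g>t,proj(n,[.60,.035,.012]),.012,"plate%d"%t)
    for t in(60,70):comp(g<t,proj(n,[.47,.303,.004]),.008,"tray%d"%t)
    P=cloud(n,z["d"])
    pts=[(255,195),(258,205),(268,200),(264,203),(255,222),(230,205),(110,300)]
    if n=="top":print([(q,g[q[1],q[0]],p[q[1],q[0]].tolist()) for q in pts])
z=np.load("top0.npz")["p"];a=cv2.resize(z[155:280,120:345],None,fx=3.5,fy=3.5,interpolation=cv2.INTER_CUBIC);cv2.imwrite("pics/crop1.png",a)
```

```text
[248.85031496 199.73091082]
top plate130 [596.3 -42.9] [191.9 110.6] 68.05
top plate150 [596.3 -42.4] [186.6 107.1] 68.25
top plate170 [596.5 -41.1] [180.6 103.3] 68.39
top tray60 [469.3 301.4] [0. 0.] 0.0
top tray70 [469.4 296.1] [155.7 183.3] 7.89
[((255, 195), np.uint8(157), [161, 155, 161]), ((258, 205), np.uint8(167), [170, 165, 169]), ((268, 200), np.uint8(165), [169, 162, 170]), ((264, 203), np.uint8(166), [171, 164, 168]), ((255, 222), np.uint8(83), [83, 82, 86]), ((230, 205), np.uint8(95), [95, 94, 96]), ((110, 300), np.uint8(93), [94, 93, 94])]
[262.48814428 231.81132312]
side plate130 [395.2 366.6] [1758.1 1683.2] 76.66
side plate150 [564.3 -14.2] [219.4  33. ] 69.07
side plate170 [600.5  57.5] [30.3 11.8] 39.16
side tray60 [469.8 383.7] [20.   4.4] 13.99
side tray70 [469.9 292.5] [154.1 188.6] 7.81
```

View pics/crop1.png

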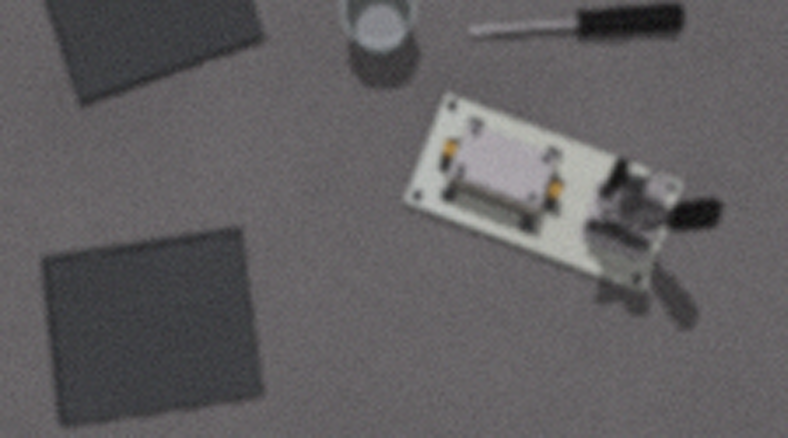

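The crop confirms the tray: the lone one at crop (150,325), nearest the base. Its centre is about (0.4695, 0.296), with the long axis at about 98°. For the fixture, the plate end gives an origin of about (0.563, -0.125) at yaw 68.1°. That puts the nest at (0.604, -0.023), which matches the measured lid centre.

Next I lift and turn so that tool x = fixture +x and tool y = fixture -y.

>>> arm_command:
  moves: [1,0,0,-9,0,0,0.18,1,0,0,-9,0,0,0.18,1,0,0,-9,0,0,0.18,1,0,0,-9,0,0,0.18,1,0,0,-9,0,0,0.18,1,0,0,-9,0,0,0.18,1,0,0,-9,0,0,0.18,1,0,0,-9,0,0,0.18]
  newtons: 100

```text
clock: 2.0
tcp_pos: [0.1911, 0.5423, 0.3036]
orientation: [-0.0, 0.779, 0.628, 0.0]
wrist_force: [-0.2, -0.5, 0.4]
finger_gap: 0.0855
grip_force: 0.0
```

>>> arm_command:
  moves: [1,0,0,0,0,0,0.174,1,-36,40,0,0,0,0,1,-36,40,0,0,0,0,1,-36,40,0,0,0,0,1,-36,40,0,0,0,0,1,-36,40,0,0,0,0,1,-36,40,0,0,0,0,1,-36,40,0,0,0,0]

```text
clock: 3.0
tcp_pos: [0.3575, 0.2026, 0.3036]
orientation: [0.0, 0.828, 0.56, 0.001]
wrist_force: [1.0, 0.4, 0.5]
finger_gap: 0.0853
grip_force: 0.0
```

>>> arm_command:
  moves: [1,-36,40,0,0,0,0,1,-36,40,0,0,0,0,1,-36,40,0,0,0,0,1,-36,40,0,0,0,0,1,-36,40,0,0,0,0,1,-36,40,0,0,0,0,1,-36,40,0,0,0,0,1,0,0,0,0,0,0]

```text
clock: 4.0
tcp_pos: [0.524, -0.1374, 0.302]
orientation: [-0.0, 0.83, 0.558, -0.0]
wrist_force: [-0.4, 1.0, -0.6]
finger_gap: 0.0856
grip_force: 0.0
```

Run:
```python
from h import *
O=np.array([.5631,-.1254]);a=np.radians(68.1);d=np.array([np.cos(a),np.sin(a)]);l=np.array([-d[1],d[0]])
for n in("top","side"):
    z=np.load(n+"0.npz");P=cloud(n,z["d"]);g=z["p"].max(-1)
    for nm,zl,zh,xl,xh,gm in(("grip",.13,.215,-.11,-.03,255),("lid",.066,.08,.05,.17,255)):
        q=P[...,:2]-O;X=q@d;Y=q@l
        m=(z["d"]>0)&(P[...,2]>zl)&(P[...,2]<zh)&(X>xl)&(X<xh)&(abs(Y)<.05)&(g<=gm)
        print(n,nm,m.sum(),"x",np.percentile(X[m],[5,50,95]).round(4),"y",np.percentile(Y[m],[3,20,50,80,97]).round(4))
# lid by colour in top image: rays to z=.075
```

```text
top grip 122 x [-0.0684 -0.0535 -0.0403] y [-0.0109 -0.0059  0.0019  0.0091  0.0114]
top lid 403 x [0.0708 0.1066 0.1462] y [-0.0241 -0.015   0.0004  0.0152  0.0238]
side grip 161 x [-0.0698 -0.0625 -0.0524] y [-0.0108 -0.0079  0.      0.0062  0.0112]
side lid 137 x [0.0674 0.107  0.1457] y [-0.0241 -0.0201 -0.013  -0.0056  0.0244]
```

>>> arm_command:
  moves: [1,-16,16,0,0,0,0,1,-16,16,0,0,0,0,1,0,0,0,0,0,0,1,0,0,0,0,0,0]

```text
clock: 4.5
tcp_pos: [0.5404, -0.175, 0.3034]
orientation: [-0.0, 0.828, 0.56, 0.0]
wrist_force: [0.6, -1.2, 0.1]
finger_gap: 0.0856
grip_force: 0.0
```

>>> arm_command:
  moves: [1,-3.5,2.6,0,0,0,0,1,0,0,35,0,0,0,1,0,0,35,0,0,0,1,0,0,35,0,0,0,1,0,0,36,0,0,0,1,0,0,0,0,0,0,1,0,0,0,0,0,0]

```text
clock: 5.38
tcp_pos: [0.5424, -0.18, 0.1638]
orientation: [0.001, 0.828, 0.56, 0.0]
wrist_force: [0.6, -0.0, 1.5]
finger_gap: 0.0853
grip_force: 0.0
```

Run:
```python
from h import *
O=np.array([.5631,-.1254]);a=np.radians(68.1);d=np.array([np.cos(a),np.sin(a)]);l=np.array([-d[1],d[0]])
s=get_state();q=s["tcp_pos"][:2]-O;print(q@d,q@l,s["tcp_pos"][2],s["wrist_force"])
p,_=read_camera("side");u=proj("side",s["tcp_pos"]).astype(int);cv2.imwrite("pics/s1.png",cv2.resize(p[u[1]-70:u[1]+70,u[0]-90:u[0]+90],None,fx=4,fy=4,interpolation=cv2.INTER_CUBIC))
```

```text
-0.05838565242219611 -0.0011135203098954483 0.16375672385917953 [ 0.56762142 -0.00900176  1.53134713]
```

View pics/s1.png

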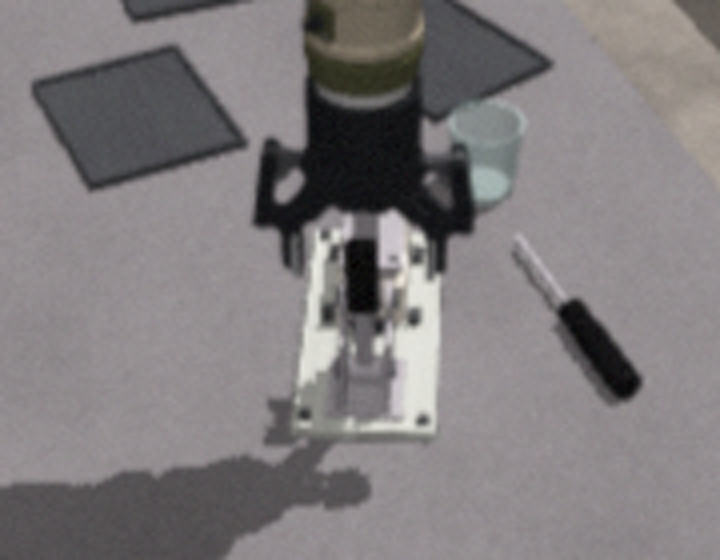

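The crop shows the black handle at (360,275), centred between the open fingers at (290,250) and (436,255). Now I pinch it.

>>> arm_command:
  moves: [-1,0,0,0,0,0,0,-1,0,0,0,0,0,0,-1,0,0,0,0,0,0,-1,0,0,0,0,0,0,-1,0,0,0,0,0,0,-1,0,0,0,0,0,0]
  newtons: 80

```text
clock: 6.18
tcp_pos: [0.5403, -0.1797, 0.1628]
orientation: [-0.001, 0.829, 0.56, -0.001]
wrist_force: [-5.9, 0.8, 5.4]
finger_gap: 0.0229
grip_force: 79.1
```

Run:
```python
import numpy as np
r=140
for a0,a1,n in((0,1.27,24),):
    t=np.linspace(a0,a1,n+1);e=1.30-t;x=-r*np.cos(e);z=r*np.sin(e)
    print(np.c_[t[1:],np.diff(x),-np.diff(z)].round(2).tolist())
```

```text
[[0.05, -7.08, 2.17], [0.11, -6.96, 2.54], [0.16, -6.81, 2.91], [0.21, -6.65, 3.26], [0.26, -6.47, 3.61], [0.32, -6.27, 3.95], [0.37, -6.05, 4.27], [0.42, -5.82, 4.59], [0.48, -5.57, 4.89], [0.53, -5.3, 5.18], [0.58, -5.02, 5.45], [0.64, -4.72, 5.71], [0.69, -4.42, 5.95], [0.74, -4.09, 6.17], [0.79, -3.76, 6.38], [0.85, -3.42, 6.57], [0.9, -3.07, 6.74], [0.95, -2.71, 6.9], [1.01, -2.34, 7.03], [1.06, -1.96, 7.14], [1.11, -1.58, 7.24], [1.16, -1.2, 7.31], [1.22, -0.81, 7.36], [1.27, -0.42, 7.4]]
```

Gripped: the gap of 22.9 mm fits the 24 mm rubber. Now I swing along the arc, 8 rows at a time.

>>> arm_command:
  moves: [-1,-7.1,0,2.2,0,0,0,-1,-7,0,2.5,0,0,0,-1,-6.8,0,2.9,0,0,0,-1,-6.6,0,3.3,0,0,0,-1,-6.5,0,3.6,0,0,0,-1,-6.3,0,3.9,0,0,0,-1,-6,0,4.3,0,0,0,-1,-5.8,0,4.6,0,0,0]

```text
clock: 7.18
tcp_pos: [0.5213, -0.2271, 0.1354]
orientation: [-0.001, 0.828, 0.56, 0.0]
wrist_force: [-3.7, 3.1, 6.7]
finger_gap: 0.0231
grip_force: 78.9
```

>>> arm_command:
  moves: [-1,-5.6,0,4.9,0,0,0,-1,-5.3,0,5.2,0,0,0,-1,-5,0,5.4,0,0,0,-1,-4.7,0,5.7,0,0,0,-1,-4.4,0,6,0,0,0,-1,-4.1,0,6.2,0,0,0,-1,-3.8,0,6.4,0,0,0,-1,0,0,0,0,0,0]

```text
clock: 8.18
tcp_pos: [0.5089, -0.2583, 0.0949]
orientation: [-0.001, 0.829, 0.56, -0.0]
wrist_force: [-5.6, 0.6, 3.7]
finger_gap: 0.0227
grip_force: 78.1
```

>>> arm_command:
  moves: [-1,-3.4,0,6.6,0,0,0,-1,-3.1,0,6.7,0,0,0,-1,-2.7,0,6.9,0,0,0,-1,-2.3,0,7,0,0,0,-1,0,0,0,0,0,0]

```text
clock: 8.8
tcp_pos: [0.5047, -0.2688, 0.0678]
orientation: [-0.001, 0.829, 0.56, -0.0]
wrist_force: [-5.0, 1.6, 4.5]
finger_gap: 0.023
grip_force: 78.0
```

>>> arm_command:
  moves: [-1,-2,0,7.1,0,0,0,-1,-1.6,0,7.2,0,0,0,-1,-1.2,0,7.3,0,0,0,-1,0,0,0,0,0,0]

```text
clock: 9.3
tcp_pos: [0.5029, -0.2733, 0.0461]
orientation: [-0.001, 0.829, 0.56, -0.001]
wrist_force: [-5.3, 0.6, 3.0]
finger_gap: 0.0228
grip_force: 78.0
```

>>> arm_command:
  moves: [-1,-0.8,0,7.4,0,0,0,-1,-0.4,0,5,0,0,0,-1,0,0,2,0,0,0,-1,0,0,0,0,0,0]

```text
clock: 9.8
tcp_pos: [0.5023, -0.2745, 0.0317]
orientation: [-0.001, 0.829, 0.56, -0.001]
wrist_force: [-5.6, -0.4, 2.3]
finger_gap: 0.0224
grip_force: 78.1
```

Run:
```python
from h import *
p,d=read_camera("side");u=proj("side",[.57,-.1,.06]).astype(int);cv2.imwrite("pics/s2.png",cv2.resize(p[u[1]-70:u[1]+70,u[0]-90:u[0]+90],None,fx=4,fy=4,interpolation=cv2.INTER_CUBIC))
P=cloud("side",d);O=np.array([.5631,-.1254]);a=np.radians(68.1);D=np.array([np.cos(a),np.sin(a)]);l=np.array([-D[1],D[0]])
q=P[...,:2]-O;X=q@D;Y=q@l
m=(P[...,2]>.055)&(P[...,2]<.08)&(X>.1)&(X<.15)&(abs(Y)<.024);print(m.sum(),np.median(P[m][:,2]))
```

```text
0 nan
  return _methods._mean(a, axis=axis, dtype=dtype,
  ret = ret.dtype.type(ret / rcount)
```

View pics/s2.png

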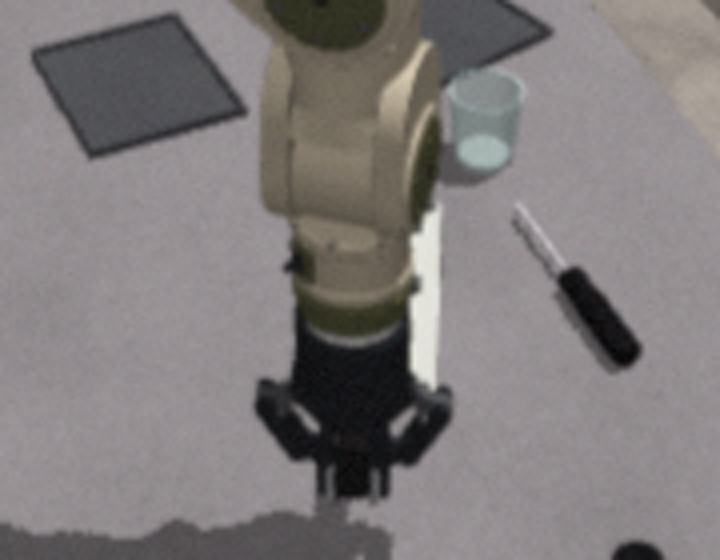

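The fingers still hold the grip at (352,475); the arm hides the nest. There is no clear stop force yet, so I press a little further.

>>> arm_command:
  moves: [-1,0,0,2,0,0,0,-1,0,0,0,0,0,0]

```text
clock: 10.1
tcp_pos: [0.5023, -0.2745, 0.0298]
orientation: [-0.001, 0.829, 0.56, -0.001]
wrist_force: [-5.3, -0.5, 2.1]
finger_gap: 0.0229
grip_force: 78.1
```

Run:
```python
from h import *
p,d=read_camera("top");u=proj("top",[.57,-.1,.06]).astype(int);cv2.imwrite("pics/t2.png",cv2.resize(p[u[1]-60:u[1]+60,u[0]-80:u[0]+80],None,fx=4.5,fy=4.5,interpolation=cv2.INTER_CUBIC))
P=cloud("top",d);O=np.array([.5631,-.1254]);a=np.radians(68.1);D=np.array([np.cos(a),np.sin(a)]);l=np.array([-D[1],D[0]])
q=P[...,:2]-O;X=q@D;Y=q@l
for x in np.arange(-.16,.16,.02):
  for yl,yh in((-.022,-.014),(-.01,.01),(.014,.022)):
    m=(d>0)&(X>x)&(X<x+.02)&(Y>yl)&(Y<yh);print(round(x,2),yl,m.sum(),np.median(P[m][:,2]).round(4),end=" | ")
  print()
```

```text
-0.16 -0.022 31 0.5144 | -0.16 -0.01 90 0.5161 | -0.16 0.014 57 0.5334 | 
-0.14 -0.022 38 0.5204 | -0.14 -0.01 181 0.2903 | -0.14 0.014 67 0.2322 | 
-0.12 -0.022 22 0.4918 | -0.12 -0.01 144 0.4693 | -0.12 0.014 71 0.4753 | 
-0.1 -0.022 8 0.0016 | -0.1 -0.01 52 0.0552 | -0.1 0.014 15 0.0012 | 
-0.08 -0.022 8 0.0015 | -0.08 -0.01 55 0.0544 | -0.08 0.014 15 0.003 | 
-0.06 -0.022 11 0.0134 | -0.06 -0.01 47 0.0529 | -0.06 0.014 16 0.012 | 
-0.04 -0.022 20 0.0797 | -0.04 -0.01 32 0.0574 | -0.04 0.014 33 0.0591 | 
-0.02 -0.022 17 0.1064 | -0.02 -0.01 46 0.1122 | -0.02 0.014 42 0.0685 | 
-0.0 -0.022 18 0.1064 | -0.0 -0.01 54 0.1079 | -0.0 0.014 45 0.0658 | 
0.02 -0.022 0 nan | 0.02 -0.01 73 0.1055 | 0.02 0.014 16 0.0149 | 
0.04 -0.022 0 nan | 0.04 -0.01 70 0.1059 | 0.04 0.014 16 0.0142 | 
0.06 -0.022 9 0.0703 | 0.06 -0.01 61 0.108 | 0.06 0.014 15 0.0678 | 
0.08 -0.022 10 0.0699 | 0.08 -0.01 58 0.1075 | 0.08 0.014 17 0.0701 | 
0.1 -0.022 5 0.0691 | 0.1 -0.01 51 0.1112 | 0.1 0.014 16 0.0686 | 
0.12 -0.022 15 0.0694 | 0.12 -0.01 40 0.0698 | 0.12 0.014 16 0.0695 | 
0.14 -0.022 14 0.0664 | 0.14 -0.01 38 0.0634 | 0.14 0.014 13 0.0629 |
  return _methods._mean(a, axis=axis, dtype=dtype,
  ret = ret.dtype.type(ret / rcount)
```

View pics/t2.png

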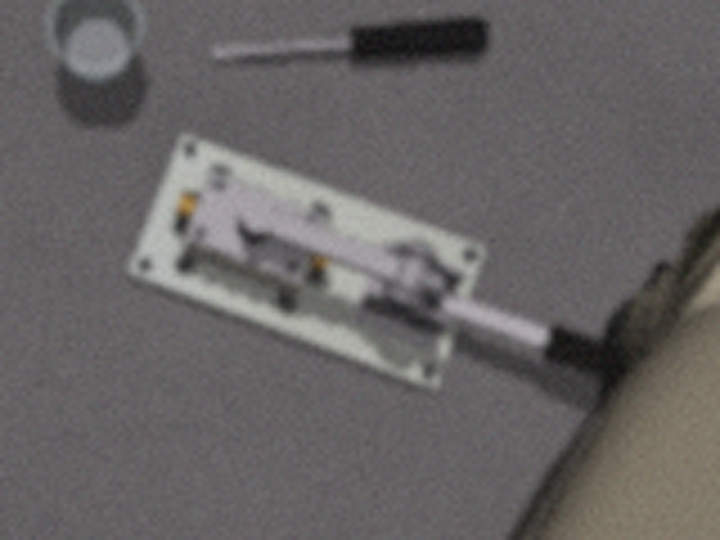

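The top crop shows the arm level over the lid, with its end at (250,235), and the handle bar level towards (560,345). The bar slope is about 0.05 rad, so it is at its stop, and the lid top reads about 0.068 m with bias removed, so it is home. I add a small press and hold it there for a second.

>>> arm_command:
  moves: [-1,0,0,2,0,0,0,-1,0,0,2,0,0,0,-1,0,0,0,0,0,0,-1,0,0,0,0,0,0,-1,0,0,0,0,0,0,-1,0,0,0,0,0,0,-1,0,0,0,0,0,0,-1,0,0,0,0,0,0]

```text
clock: 11.15
tcp_pos: [0.5024, -0.2746, 0.027]
orientation: [-0.001, 0.829, 0.56, -0.001]
wrist_force: [-8.0, 1.1, 11.3]
finger_gap: 0.0232
grip_force: 79.1
```

Run:
```python
from h import *
O=np.array([.5631,-.1254]);a=np.radians(68.1);D=np.array([np.cos(a),np.sin(a)]);l=np.array([-D[1],D[0]])
L=[];H=[]
for k in range(4):
  p,d=read_camera("top");P=cloud("top",d);q=P[...,:2]-O;X=q@D;Y=q@l;ok=d>0
  m=ok&(X>-.1)&(X<-.05)&(abs(Y)<.006)&(P[...,2]>.04)&(P[...,2]<.07);H.append(np.c_[X[m],P[m][:,2]])
  m=ok&(X>.075)&(X<.14)&(abs(Y)>.015)&(abs(Y)<.022)&(P[...,2]>.06)&(P[...,2]<.08);L.append(np.median(P[m][:,2]))
H=np.vstack(H);print(np.polyfit(H[:,0],H[:,1],1),np.median(H[:,1]),L)
print(get_state()["tcp_pos"],get_state()["wrist_force"])
z=np.load("top0.npz");P=cloud("top",z["d"]);q=P[...,:2]-O;X=q@D;Y=q@l
m=(X>.075)&(X<.14)&(abs(Y)>.015)&(abs(Y)<.022)&(P[...,2]>.06)&(P[...,2]<.085);print("before",np.median(P[m][:,2]))
```

```text
[-0.03313069  0.05322525] 0.0561612190039229 [np.float64(0.06959803610878801), np.float64(0.06907488136927786), np.float64(0.06874981634760524), np.float64(0.06977367294059189)]
[ 0.50242878 -0.2745609   0.02702614] [-8.54589033  1.51802363 10.68024897]
before 0.0757468061589307
```

The upward force is now 11 N, so it is against the stop. The lid top minus the plate top is about 55 mm, so the lid is home, and it has been held locked for over 1 s. Now I swing back along the reverse arc.

>>> arm_command:
  moves: [-1,0,0,-5.6,0,0,0,-1,0.4,0,-7.4,0,0,0,-1,0.8,0,-7.4,0,0,0,-1,1.2,0,-7.3,0,0,0,-1,1.6,0,-7.2,0,0,0,-1,2,0,-7.1,0,0,0,-1,2.3,0,-7,0,0,0,-1,2.7,0,-6.9,0,0,0]

```text
clock: 12.35
tcp_pos: [0.5065, -0.2641, 0.0815]
orientation: [-0.001, 0.828, 0.56, -0.001]
wrist_force: [-5.1, 1.6, -6.5]
finger_gap: 0.023
grip_force: 79.8
```

>>> arm_command:
  moves: [-1,3.1,0,-6.7,0,0,0,-1,3.4,0,-6.6,0,0,0,-1,3.8,0,-6.4,0,0,0,-1,4.1,0,-6.2,0,0,0,-1,4.4,0,-6,0,0,0,-1,4.7,0,-5.7,0,0,0,-1,5,0,-5.4,0,0,0,-1,5.3,0,-5.2,0,0,0]

```text
clock: 13.35
tcp_pos: [0.5189, -0.2331, 0.1296]
orientation: [-0.001, 0.829, 0.56, -0.001]
wrist_force: [-5.9, 1.1, -7.5]
finger_gap: 0.023
grip_force: 80.5
```

>>> arm_command:
  moves: [-1,5.6,0,-4.9,0,0,0,-1,5.8,0,-4.6,0,0,0,-1,6,0,-4.3,0,0,0,-1,6.3,0,-3.9,0,0,0,-1,6.5,0,-3.6,0,0,0,-1,6.6,0,-3.3,0,0,0,-1,6.8,0,-2.9,0,0,0,-1,7,0,-2.5,0,0,0]

```text
clock: 14.35
tcp_pos: [0.5375, -0.1869, 0.16]
orientation: [-0.0, 0.829, 0.56, -0.002]
wrist_force: [-7.7, -1.3, -7.5]
finger_gap: 0.0232
grip_force: 81.2
```

>>> arm_command:
  moves: [-1,7.1,0,-2.2,0,0,0,-1,0,0,0,0,0,0,-1,0,0,0,0,0,0]

```text
clock: 14.72
tcp_pos: [0.5402, -0.18, 0.1624]
orientation: [-0.0, 0.829, 0.56, -0.002]
wrist_force: [-7.9, -0.9, -3.5]
finger_gap: 0.0231
grip_force: 81.2
```

>>> arm_command:
  moves: [1,0,0,0,0,0,0,1,0,0,0,0,0,0,1,0,0,0,0,0,0,1,0,0,0,0,0,0,1,0,0,0,0,0,0,1,0,0,-45,0,0,0,1,0,0,-50,0,0,0,1,0,0,-50,0,0,0]

```text
clock: 15.72
tcp_pos: [0.5416, -0.1798, 0.3087]
orientation: [-0.0, 0.828, 0.56, 0.0]
wrist_force: [0.5, -1.2, 0.4]
finger_gap: 0.0853
grip_force: 0.0
```

>>> arm_command:
  moves: [1,-60,0,0,0,0,0,1,-60,0,0,0,0,0,1,0,0,0,0,0,0]

```text
clock: 16.1
tcp_pos: [0.4956, -0.2948, 0.3069]
orientation: [0.0, 0.83, 0.558, -0.0]
wrist_force: [0.8, 0.7, 0.1]
finger_gap: 0.0856
grip_force: 0.0
```

Run:
```python
from h import *
O=np.array([.5631,-.1254]);a=np.radians(68.1);D=np.array([np.cos(a),np.sin(a)]);l=np.array([-D[1],D[0]])
s=get_state();print(s["tcp_pos"],s["clock"],(s["tcp_pos"][:2]-O)@D,(s["tcp_pos"][:2]-O)@l)
for n in("top","side"):
  p,d=read_camera(n);P=cloud(n,d);q=P[...,:2]-O;X=q@D;Y=q@l;ok=d>0
  if n=="top":cv2.imwrite("pics/t3.png",cv2.resize(p[150:260,200:360],None,fx=4.5,fy=4.5,interpolation=cv2.INTER_CUBIC))
  m=ok&(abs(Y)<.014)&(X<-.03)&(X>-.09)&(P[...,2]>.1)&(P[...,2]<.22)
  print(n,"handle",m.sum(),np.polyfit(P[m][:,2],X[m],1) if m.sum()>9 else 0, X[m].mean() if m.any() else 0)
  m=ok&(abs(Y)<.035)&(X>.05)&(X<.17)&(P[...,2]>.062)&(P[...,2]<.08)
  print("lid",m.sum(),np.percentile(X[m],[3,50,97]).round(4),np.percentile(Y[m],[3,50,97]).round(4),np.median(P[m][:,2]))
  m=ok&(abs(Y)<.05)&(X>.17)&(X<.18);print("plate",np.median(P[m][:,2]))
```

```text
[ 0.49560917 -0.29484394  0.30688601] 16.1 -0.18238949025037554 -0.0005800802379376485
top handle 145 [-0.30754281 -0.00046692] -0.05324152703937029
lid 429 [0.0685 0.1076 0.148 ] [-0.0239  0.0005  0.0239] 0.06858782682444775
plate 0.013265226266269359
side handle 179 [-0.26884896 -0.01694207] -0.06157431034461649
lid 132 [0.0674 0.1104 0.1482] [-0.0244 -0.0127  0.0244] 0.06572789627171605
plate 0.012313776638992968
```

View pics/t3.png

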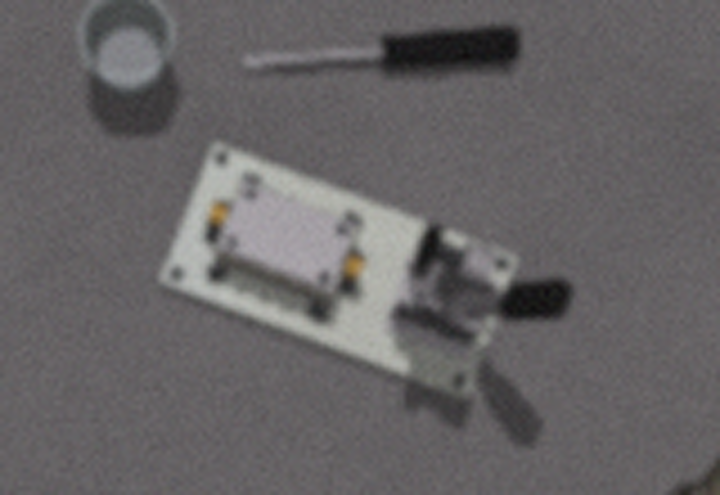

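The top crop shows the clamp open, with the handle tip at (540,298) leaning at about 1.30 rad. The cell sits in the nest at (285,240), and lid top minus plate is about 55 mm, so the lid is home. Next I pass over the clamp to the cell, which measures fixture x ≈ 108.5.

>>> arm_command:
  moves: [1,48,0,-3,0,0,0,1,48.5,0,0,0,0,0,1,48.5,0,0,0,0,0,1,48.5,-0.9,0,0,0,0,1,48.5,0,0,0,0,0,1,48.5,0,0,0,0,0,1,0,0,0,0,0,0,1,0,0,0,0,0,0]

```text
clock: 17.2
tcp_pos: [0.6043, -0.0201, 0.3102]
orientation: [-0.0, 0.828, 0.561, -0.0]
wrist_force: [0.1, -0.5, -0.8]
finger_gap: 0.0853
grip_force: 0.0
```

Run:
```python
from h import *
O=np.array([.5631,-.1254]);a=np.radians(68.1);D=np.array([np.cos(a),np.sin(a)]);l=np.array([-D[1],D[0]])
s=get_state();print(s["tcp_pos"],s["clock"],(s["tcp_pos"][:2]-O)@D,(s["tcp_pos"][:2]-O)@l,s["joint_pos"])
```

```text
[ 0.60425325 -0.02006623  0.31019308] 17.2 0.11308214655454585 0.001104727889752157 [-1.65846328e-01  3.70267318e-01  3.18488316e-01  1.51942735e+00
 -1.21537098e-04  1.78450779e+00]
```

>>> arm_command:
  moves: [1,-2,0,60,0,0,0,1,0,0,60,0,0,0,1,0,0,60,0,0,0,1,0,0,30,0,0,0,1,0,0,0,0,0,0]

```text
clock: 17.82
tcp_pos: [0.601, -0.0238, 0.0978]
orientation: [-0.002, 0.829, 0.559, -0.002]
wrist_force: [0.3, 0.9, -0.3]
finger_gap: 0.0855
grip_force: 0.0
```

Run:
```python
from h import *
O=np.array([.5631,-.1254]);a=np.radians(68.1);D=np.array([np.cos(a),np.sin(a)]);l=np.array([-D[1],D[0]])
for k in range(3):
  s=get_state();print(s["tcp_pos"],s["clock"],(s["tcp_pos"][:2]-O)@D,(s["tcp_pos"][:2]-O)@l);read_camera("side")
```

```text
[ 0.60102806 -0.02379561  0.09775818] 17.825 0.1084189429051908 0.002706166680093842
[ 0.60283712 -0.02396084  0.10003527] 17.875 0.10894038884224116 0.0009660225947376354
[ 0.60417771 -0.0240011   0.10155202] 17.925 0.10940305925162222 -0.000292835430137446
```

>>> arm_command:
  moves: [1,0,0,30,0,0,0,1,0,0,30,0,0,0,1,0,0,15,0,0,0,1,0,0,5,0,0,0,1,0,0,0,0,0,0,1,0,0,0,0,0,0]

```text
clock: 18.73
tcp_pos: [0.6047, -0.0234, 0.0215]
orientation: [0.001, 0.828, 0.56, 0.001]
wrist_force: [0.8, 0.8, -0.5]
finger_gap: 0.0852
grip_force: 0.0
```

>>> arm_command:
  moves: [-1,0,0,0,0,0,0,-1,0,0,0,0,0,0,-1,0,0,0,0,0,0,-1,0,0,0,0,0,0,-1,0,0,0,0,0,0,-1,0,0,0,0,0,0]
  newtons: 50

```text
clock: 19.48
tcp_pos: [0.6039, -0.0232, 0.021]
orientation: [0.0, 0.828, 0.56, 0.0]
wrist_force: [-1.3, 0.3, 5.0]
finger_gap: 0.0554
grip_force: 55.4
```

Gripped: the gap of 55.4 mm fits the 56 mm width. Lift and carry.

>>> arm_command:
  moves: [-1,0,0,-4,0,0,0,-1,0,0,-10,0,0,0,-1,0,0,-20,0,0,0,-1,0,0,-30,0,0,0,-1,0,0,-30,0,0,0,-1,0,0,-20,0,0,0,-1,0,0,-6,0,0,0,-1,0,0,0,0,0,0]

```text
clock: 20.48
tcp_pos: [0.6036, -0.0232, 0.1401]
orientation: [-0.0, 0.828, 0.56, -0.0]
wrist_force: [-0.3, 0.4, -4.5]
finger_gap: 0.0554
grip_force: 54.6
```

>>> arm_command:
  moves: [-1,15,-15,0,0,0,0,-1,30,-30,0,0,0,0,-1,35,-35,0,0,0,0,-1,35,-35,0,0,0,0,-1,35,-35,0,0,0,0,-1,35,-35,0,0,0,0,-1,31,-29,0,0,0,0,-1,20,-20,0,0,0,0]

```text
clock: 21.48
tcp_pos: [0.4718, 0.2851, 0.1392]
orientation: [-0.001, 0.828, 0.561, -0.001]
wrist_force: [-0.4, -0.6, -4.3]
finger_gap: 0.0557
grip_force: 54.5
```

>>> arm_command:
  moves: [-1,10,-10,0,0,0,0,-1,0,0,0,0,0,-0.104,-1,0,0,0,0,0,-0.104,-1,0,0,0,0,0,-0.104,-1,0,0,0,0,0,-0.104,-1,0,0,0,0,0,-0.104,-1,0,0,0,0,0,0,-1,0,0,0,0,0,0]

```text
clock: 22.48
tcp_pos: [0.4688, 0.2957, 0.14]
orientation: [-0.0, 0.657, 0.753, -0.0]
wrist_force: [1.0, 0.3, -3.8]
finger_gap: 0.055
grip_force: 54.5
```

Run:
```python
from h import *
p,d=read_camera("side");s=get_state();print(s["tcp_pos"],s["wrist_force"],s["finger_gap"],s["grip_force"])
u=proj("side",s["tcp_pos"]).astype(int);cv2.imwrite("pics/s4.png",cv2.resize(p[u[1]-60:u[1]+80,u[0]-90:u[0]+90],None,fx=4,fy=4,interpolation=cv2.INTER_CUBIC))
```

```text
[0.46884955 0.2957598  0.1400425 ] [-6.16148390e-01 -3.20574905e-03 -4.22767225e+00] 0.0555508776609177 54.515045285224915
```

View pics/s4.png

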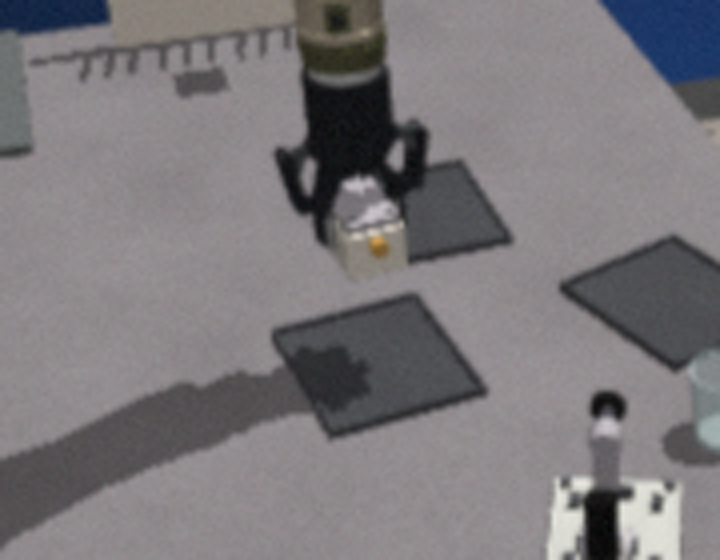

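The crop shows the cell held upright at (370,235), lid on, above the tray. I lower it about 127 mm, slowing down near the floor.

>>> arm_command:
  moves: [-1,0,0,20,0,0,0,-1,0,0,35,0,0,0,-1,0,0,35,0,0,0,-1,0,0,20,0,0,0,-1,0,0,7,0,0,0,-1,0,0,4,0,0,0,-1,0,0,0,0,0,0,-1,0,0,0,0,0,0]

```text
clock: 23.52
tcp_pos: [0.4697, 0.2963, 0.0202]
orientation: [0.0, 0.657, 0.754, 0.001]
wrist_force: [-0.4, 0.1, -5.0]
finger_gap: 0.0556
grip_force: 54.4
```

>>> arm_command:
  moves: [-1,0,0,2,0,0,0,-1,0,0,2,0,0,0,-1,0,0,1,0,0,0,-1,0,0,0,0,0,0]

```text
clock: 24.02
tcp_pos: [0.4689, 0.296, 0.0142]
orientation: [-0.0, 0.657, 0.754, -0.0]
wrist_force: [0.1, 0.2, -4.2]
finger_gap: 0.0552
grip_force: 54.4
```

>>> arm_command:
  moves: [-1,0,0,0.7,0,0,0,-1,0,0,0.7,0,0,0,-1,0,0,0,0,0,0]

```text
clock: 24.4
tcp_pos: [0.4691, 0.296, 0.013]
orientation: [0.0, 0.657, 0.754, 0.0]
wrist_force: [-0.6, -0.7, -3.5]
finger_gap: 0.0552
grip_force: 54.7
```

>>> arm_command:
  moves: [-1,0,0,0.7,0,0,0,-1,0,0,0,0,0,0]

```text
clock: 24.65
tcp_pos: [0.4691, 0.2961, 0.013]
orientation: [0.0, 0.657, 0.754, 0.0]
wrist_force: [-3.0, -1.7, 5.1]
finger_gap: 0.0555
grip_force: 55.6
```

The force rose to +5 N, so the cell is on the floor. I release it and retreat.

>>> arm_command:
  moves: [0.2,0,0,0,0,0,0,1,0,0,0,0,0,0,1,0,0,0,0,0,0,1,0,0,0,0,0,0,1,0,0,0,0,0,0,1,0,0,-10,0,0,0,1,0,0,-30,0,0,0,1,0,0,-50,0,0,0]

```text
clock: 25.65
tcp_pos: [0.4677, 0.2954, 0.1022]
orientation: [-0.001, 0.657, 0.754, -0.002]
wrist_force: [0.6, 0.3, -0.1]
finger_gap: 0.0853
grip_force: 0.0
```

>>> arm_command:
  moves: [1,0,0,-50,0,0,0,1,0,60,-40,0,0,0,1,0,60,0,0,0,0,1,0,40,0,0,0,0,1,0,0,0,0,0,0,1,0,0,0,0,0,0,1,0,0,0,0,0,0]

```text
clock: 26.52
tcp_pos: [0.6184, 0.317, 0.1876]
orientation: [-0.0, 0.656, 0.754, 0.0]
wrist_force: [0.0, -1.0, 0.9]
finger_gap: 0.0851
grip_force: 0.0
```

Run:
```python
from h import *
s=get_state();print(s["tcp_pos"],s["clock"],s["finger_gap"])
p,d=read_camera("top");P=cloud("top",d);q=P[...,:2]-[.4695,.296]
m=(d>0)&(np.hypot(q[...,0],q[...,1])<.1)&(P[...,2]>.052)&(P[...,2]<.075)
r=cv2.minAreaRect((P[m][:,:2]*1000).astype(np.float32));print(r,np.median(P[m],0));A=np.c_[P[m][:,:2],np.ones(m.sum())];print("tilt",np.linalg.lstsq(A,P[m][:,2],rcond=None)[0])
cv2.imwrite("pics/t5.png",cv2.resize(p[130:290,60:340],None,fx=2.8,fy=2.8,interpolation=cv2.INTER_CUBIC))
```

```text
[0.61835731 0.3170189  0.18760007] 26.525 0.08511653012347355
((477.1876525878906, 254.85479736328125), (49.71028518676758, 13.719988822937012), 20.719770431518555) [0.48018237 0.25630396 0.06032573]
tilt [-0.01949363  0.11028281  0.04072778]
```

View pics/t5.png

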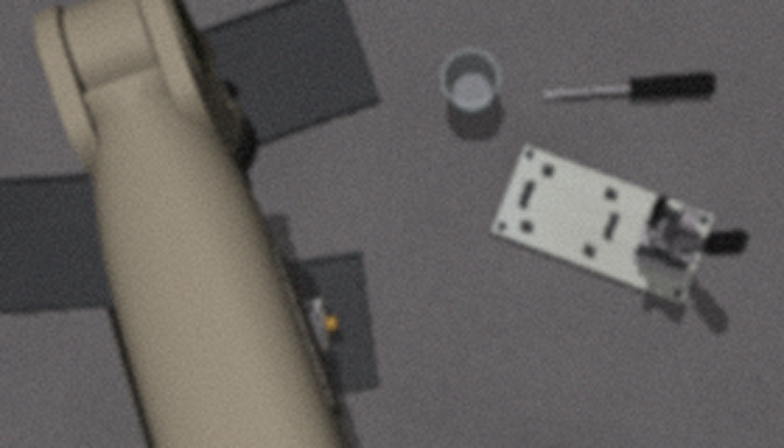

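The arm hides most of the cell in this view; only its brass port shows, at (332,323). The nest is empty and the clamp open. I'll check the cell from the side camera.

Run:
```python
from h import *
p,d=read_camera("side");P=cloud("side",d);q=P[...,:2]-[.4695,.296]
m=(d>0)&(np.hypot(q[...,0],q[...,1])<.08)&(P[...,2]>.054)&(P[...,2]<.072)
A=np.c_[q[m],np.ones(m.sum())];print(m.sum(),np.median(P[m],0),"tilt",np.linalg.lstsq(A,P[m][:,2],rcond=None)[0],cv2.minAreaRect((P[m][:,:2]*1000).astype(np.float32)))
u=proj("side",[.47,.296,.03]).astype(int);cv2.imwrite("pics/s6.png",cv2.resize(p[u[1]-50:u[1]+50,u[0]-65:u[0]+65],None,fx=5.5,fy=5.5,interpolation=cv2.INTER_CUBIC))
```

```text
167 [0.46853075 0.29126201 0.05750731] tilt [-0.00243179 -0.00459726  0.05762541] ((469.4319152832031, 291.95660400390625), (51.21572494506836, 86.44702911376953), 7.703884124755859)
```

View pics/s6.png

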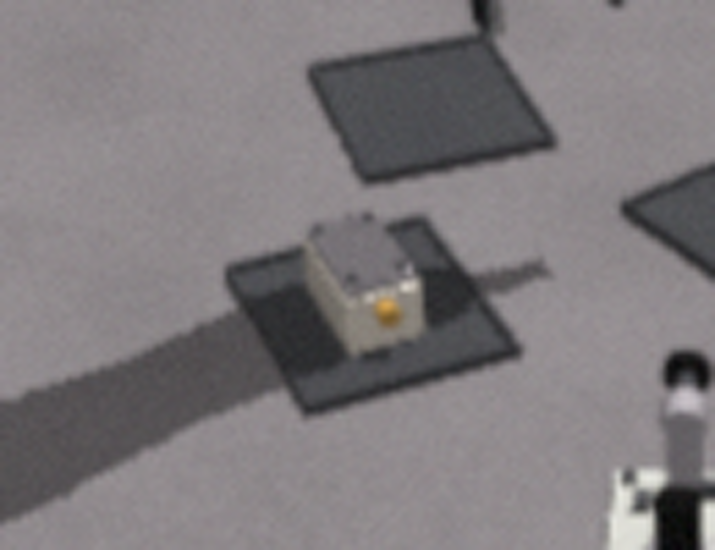

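The cell stands flat and centred in the tray at (370,285). Its lid top is level at about 0.0575 m (0.059 expected), and the gripper is clear.

```bash
python3 -c "
from workcell import *
print(hand_in())"
```

```text
the job is handed in; nothing more can be done
None
```

The lid was pressed home with the clamp, the clamp was swung back open, and the closed cell was left upright and flat, centred in the nearest tray; the job is handed in at about 27 s, but `hand_in()` returned no verdict.

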